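# Open the rinse drain gate of the wash table

## Task

The wash table is about to be rinsed: pull open the stiff slide gate of the drain with the green handle until it stands 60 mm open, its black pointer at the yellow line on the rails, and let go of it. Keep the red-handled waste gate shut.

Things in the scene. Friction and masses are not known exactly. Their poses are not given: they have to be found in the camera images.
- green_gate (a joint): Opening of the green-handled gate, m: 0 shut, 0.060 wanted (black pointer bar under the handle at the yellow line across the rails), 0.100 end stop. May start up to 12 mm open. Slides level and straight against about 10 N of friction, no spring, stays where left. Its drain, fixed to the table, may be left or right, turned up to 0.45 rad.
- green_grip (a point): Point in the upright green handle, 65 mm above the table; moves with the gate. x: level, from handle to funnel (gate opens along -x, roughly towards the robot); y: along the handle's width; z: up. Block 16 mm thick (x), 60 wide (y), top 22 mm above the point, 57 mm rising over the blade. Free beside it, save 30 mm high rails (y 52 to 68 either side) and a crossbar and funnel (66 high) from 55 mm behind.
- red_gate (a joint): How far the other, equal drain gate, the one with the red handle, is open, in m: 0 = shut, grows as it opens. It starts shut and must stay so.
- red_grip (a point): The same point in the upright red handle of the other, equal drain (same sizes and axes), 65 mm above the table. Bystander: leave it alone.

How it is judged:
At the end, for the whole second after the job is handed in: The green-handled gate stands still 60 mm open (within 10 mm), and the red-handled gate is still shut (less than 10 mm) (value of joint green_gate between 0.05 and 0.07 m and velocity of joint green_gate between -0.01 and 0.01 m/s and value of joint red_gate below 0.01 m); the robot touches nothing.
It fails at once if the red-handled gate is pulled open (10 mm or more) (value of joint red_gate above 0.01 m).
It also fails if it takes over 32 s, if anything falls off the work surface, if the arm or the gripper's body presses on something with over 40 N, if the wrist force passes 120 N, or if a joint passes its speed limit or range.

## Robot

A 6-joint arm with a two-finger parallel gripper is mounted at the origin on the work surface. World frame = base frame: x ahead of the robot, y to its left, z up, the work surface at z = 0. Lengths are in m, angles in rad, forces in N, time in s.
With the tool pointing down it reaches from about 0.2 to 0.875 m from the base axis. Payload 3.4 kg.
Tool frame: the origin (TCP) lies at the very end of the fingers, on their centre line; the grasp point (between the pads) lies 19 mm behind it; z points along the fingers, x is the direction in which the jaws open and shut, and the axes are right-handed (so a half turn about z gives the same grasp; the last joint's range is limited). The gripper opens to 94 mm and grips with 3 to 60 N. Pads are 16 mm wide; open, the fingers measure 119 mm over their backs; the gripper's body (75 mm by 177 mm) begins 78 mm behind the grasp point.
Start: joints at [-1.295, 0.276, 1.505, -0, 1.361, -0.121], TCP at [0.222, -0.53, 0.205] pointing down, gripper open.
Joint ranges: [-2.89, 2.89], [-0.75, 2.08], [0.22, 2.7], [-1.18, 4.32], [0.11, 2.71], [-2.7, 2.7]. Speed limits (rad/s): [2.57, 2.57, 3.14, 3.14, 3.14, 3.14].

## Interface

Orientations are given as [roll, pitch, yaw] about the fixed x, y, z axes, in that order (R = Rz(yaw) Ry(pitch) Rx(roll)).
In Python, from cell import r, vision, order gives the robot as it stands. The module is installed in compiled form; this text tells all that it offers.
- The arm moves only by the shell command python3 -m crank 'ROWS'. ROWS is JSON, a list of rows, each a list of 3 entries, a list of its own where there are three numbers: the turn, a rotation vector about the tool's x, y, z scaled (see below), then the shift along the tool's x, y, z scaled (see below), then the opening, from 0 (shut) to 1 (fully open). In form: [[[wx, wy, wz], [x, y, z], grip], ...]. A call has 1 to 8 rows; each row shifts and turns the commanded pose from where the row before left it, along the tool's axes as they then stand; what a row does not reach is not made up. The controller multiplies each number of a shift by 0.02 m and each number of a turn by 4 degrees. A row lasts 1/8 s, in which the tool goes at most 62.5 mm and 10.7 degrees, less where a joint would pass 70% of its speed; a pose out of reach is approached as far as the arm can. A call with a number of a shift or a turn outside -1 to 1 is refused whole. A call with a gripper value outside its range is refused whole. The fingers move at their own pace and stop on an object; the grip force is fixed at half the most. Time passes only in rows, so rows that do not move let the fingers close. It gives the time, the measured TCP pose, the force and the opening at its end, in the units of the state.
- r.get_state(): the state, without advancing time (a new reading comes with each control period).
- vision.get_image(name): name is "scene" or "side" or "wrist"; returns (picture, depth): 420x560x3 uint8, red, green, blue; 420x560 float32, m along the optical axis (not along the pixel's ray), 0 where there is no reading.
- vision.camera_info(name): a dict with "fx", "fy", "cx", "cy" (pixels), "view" (4x4, takes a point from world to camera coordinates). Camera axes: x right, y down, z forward; pixel columns grow to the right and rows downward; lengths in m; the calibration is good to about 2 mm. The wrist camera is an equidistant fisheye: a pixel r from the principal point sees the ray r / f radians off the axis. A picture is of the moment at which its call begins: read the wrist's pose just before it. camera_info takes no time and is no camera call; for the wrist camera it gives the pose at the moment of the call.
- order.finish_job(): hands the job in, once; it reports no verdict.
The state is a dict: "clock": time; "qpos": joint angles; "joint_velocities": joint speeds; "effort": joint torques, N m; "tool_pos": TCP position; "tool_rot": TCP orientation; "wrist_force": force on the tool from outside, world axes, zero at the start; "wrist_torque": the same for the moment, N m; "width": finger opening in m.
Only numpy, scipy, OpenCV 4.12 (cv2) and the standard library are available. Lean on these libraries where they do the work, as an engineer would, in place of code of your own. Each camera call takes 0.05 s, during which the arm holds its last target.

## Working session

There is one attempt and no reset: what is moved stays moved. The work goes in short steps, Python scripts to look and compute and a shell command to move; the robot and the scene stay as the last step left them, time stands still between calls to the robot, and variables do not carry over. Pictures are saved under pics/ and viewed, and the job is handed in when it is done.

```bash
mkdir -p pics
cat > h.py <<'E'
import numpy as np,cv2
from cell import r,vision,order
def grab(n,tag):
    p,d=vision.get_image(n); cv2.imwrite(f'pics/{tag}.png',p[:,:,::-1]); return p,d,vision.camera_info(n)
def world(ci,u,v,z):
    c=np.stack([(u-ci['cx'])/ci['fx']*z,(v-ci['cy'])/ci['fy']*z,z,np.ones_like(z)])
    return (np.linalg.inv(np.array(ci['view']))@c)[:3].T
E
python3 - <<'E'
from h import *
s=r.get_state();print(s)
for n in('scene','side'):
    p,d,ci=grab(n,n+'0')
    np.savez(f'{n}0.npz',p=p,d=d,**{k:ci[k] for k in('fx','fy','cx','cy','view')})
    h=cv2.cvtColor(p,cv2.COLOR_RGB2HSV)
    for c,lo,hi in(('green',40,85),('red',0,8),('yellow',22,35)):
        m=cv2.inRange(h,(lo,110,50),(hi,255,255))
        nn,l,st,ce=cv2.connectedComponentsWithStats(m)
        for i in range(1,nn):
            if st[i,4]<40: continue
            v,u=np.where((l==i)&(d>0));
            if len(u)<10: continue
            w=world(ci,u,v,d[v,u]);print(n,c,st[i],np.median(w,0).round(3),np.percentile(w,3,axis=0).round(3),np.percentile(w,97,axis=0).round(3))
E
```

```text
{'clock': 0.0, 'qpos': array([-1.29500844e+00,  2.76603902e-01,  1.50612011e+00, -2.42267440e-05,
        1.36065647e+00, -1.20969971e-01]), 'joint_velocities': array([ 4.98031504e-04,  8.11182971e-04, -1.94348672e-03,  1.14453529e-03,
        5.22599311e-04, -7.54947010e-06]), 'effort': array([-3.18040566e-04, -4.04584301e+01, -2.37230229e+01,  6.96624513e-02,
        3.43489274e-02, -1.22569686e-04]), 'tool_pos': array([ 0.22204811, -0.52979674,  0.20460483]), 'tool_rot': array([-3.14140042e+00,  1.77762735e-03, -1.17403322e+00]), 'wrist_force': array([0.30602211, 0.80143012, 0.56947099]), 'wrist_torque': array([0.00090584, 0.04037032, 0.00721422]), 'width': 0.09392694560178921}
scene green [312   0  47  19 634] [-0.575 -0.525  0.056] [-0.637 -0.629  0.02 ] [-0.561 -0.432  0.068]
scene green [ 395    0  165   60 6913] [-0.684  0.025  0.065] [-0.949 -0.275  0.038] [-0.566  0.261  0.069]
scene green [191 150  24  29 456] [ 0.546 -0.245  0.064] [ 0.536 -0.273  0.029] [ 0.551 -0.222  0.088]
scene red [ 56  58  14  11 105] [ 0.536 -0.714  0.193] [ 0.514 -0.736  0.178] [ 0.547 -0.703  0.197]
scene red [343 228  33  36 688] [0.586 0.181 0.066] [0.575 0.153 0.029] [0.591 0.207 0.088]
side green [390  51  17  26 196] [0.977 0.725 0.029] [0.968 0.678 0.012] [0.993 0.788 0.034]
side green [251 307  15  53 432] [ 0.539 -0.267  0.086] [ 0.53  -0.281  0.036] [ 0.546 -0.228  0.089]
side red [295  76  16   8  40] [0.687 0.661 0.014] [0.667 0.655 0.004] [0.708 0.666 0.022]
side red [267 151  11  37 219] [0.579 0.153 0.082] [0.569 0.146 0.03 ] [0.588 0.203 0.089]
side yellow [310  27  47  18 595] [ 0.854  1.345 -0.16 ] [ 0.786  1.283 -0.165] [ 0.948  1.443 -0.155]
side yellow [227 377   6  10  45] [ 0.49  -0.319  0.031] [ 0.487 -0.325  0.028] [ 0.494 -0.312  0.033]
```

View pics/scene0.png

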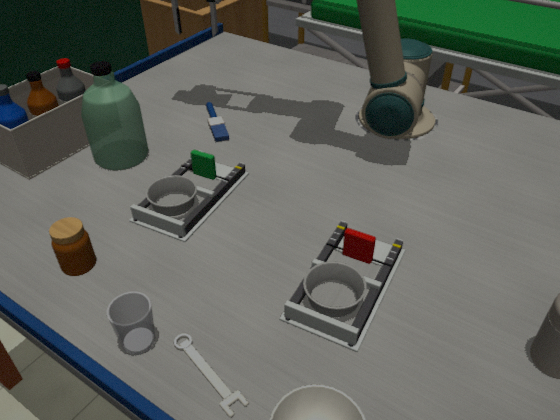

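View pics/side0.png

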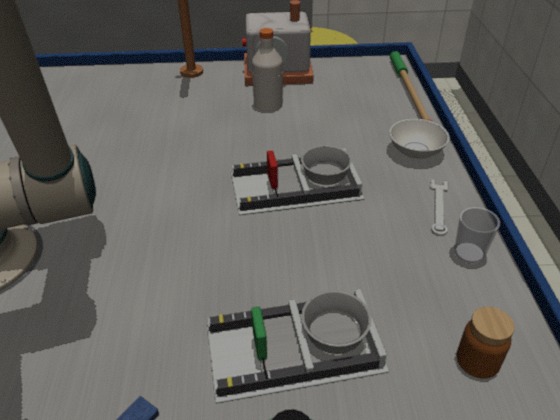

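Scene shows the green handle at (203,164) and the red one at (359,246). The bottle (115,120) is near the green drain. The side view shows green at (259,333), with yellow marks at (221,318) and (230,382). Next I'll measure the axis and the obstacles.

Run:
```python
from h import *
P=[];Y=[]
for n in('scene','side'):
    z=np.load(n+'0.npz');p,d=z['p'],z['d'];ci={k:z[k] for k in('fx','fy','cx','cy','view')}
    h=cv2.cvtColor(p,cv2.COLOR_RGB2HSV)
    v,u=np.where(d>0);w=world(ci,u,v,d[v,u])
    near=(abs(w[:,0]-.56)<.15)&(abs(w[:,1]+.27)<.15)
    g=cv2.inRange(h,(40,80,30),(85,255,255))[v,u]>0
    y=cv2.inRange(h,(20,90,80),(36,255,255))[v,u]>0
    q=w[g&near]; q=q[q[:,2]>.03];P.append(q); t=q[q[:,2]>.083]
    print(n,'top',len(t),t.mean(0).round(4),cv2.minAreaRect(t[:,:2].astype(np.float32)*1000))
    q=w[y&near];Y.append(q)
    for i in (0,1):
        s=q[(q[:,1]<-.26)==bool(i)]
        if len(s):print(n,'yellow',len(s),np.median(s,0).round(4))
    # bottle/tall things near
    tall=(w[:,2]>.1)&(w[:,0]>.2)&(w[:,0]<.9)&(w[:,1]<-.1)&(w[:,1]>-.8)
    q=w[tall];print(n,'tall',len(q), np.percentile(q,[1,50,99],axis=0).round(3).tolist() if len(q) else '')
    # white base plate z<0.012 crop bigger
    r0=(130,140,130,100) if n=='scene' else (200,290,200,130)
    c=p[r0[1]:r0[1]+r0[3],r0[0]:r0[0]+r0[2],::-1]; cv2.imwrite(f'pics/{n}_crop.png',cv2.resize(c,None,fx=4,fy=4,interpolation=cv2.INTER_CUBIC))
A=np.vstack(P);t=A[A[:,2]>.05]
print('merged',cv2.minAreaRect(t[:,:2].astype(np.float32)*1000))
```

```text
scene top 104 [ 0.5415 -0.2485  0.0862] ((541.6781616210938, -249.5568084716797), (16.699951171875, 60.804805755615234), 8.993172645568848)
scene yellow 17 [ 0.4769 -0.1976  0.0312]
scene tall 7788 [[0.21, -0.744, 0.1], [0.612, -0.618, 0.14], [0.887, -0.279, 0.29]]
side top 309 [ 0.5375 -0.2547  0.0865] ((537.11572265625, -251.89952087402344), (15.768423080444336, 59.04031753540039), 7.781000137329102)
side yellow 36 [ 0.4754 -0.2005  0.0309]
side yellow 51 [ 0.4904 -0.3195  0.0311]
side tall 730 [[0.551, -0.501, 0.1], [0.864, -0.308, 0.102], [0.899, -0.26, 0.252]]
merged ((539.8777465820312, -249.98019409179688), (22.328195571899414, 64.15351867675781), 5.656378269195557)
```

View pics/side_crop.png

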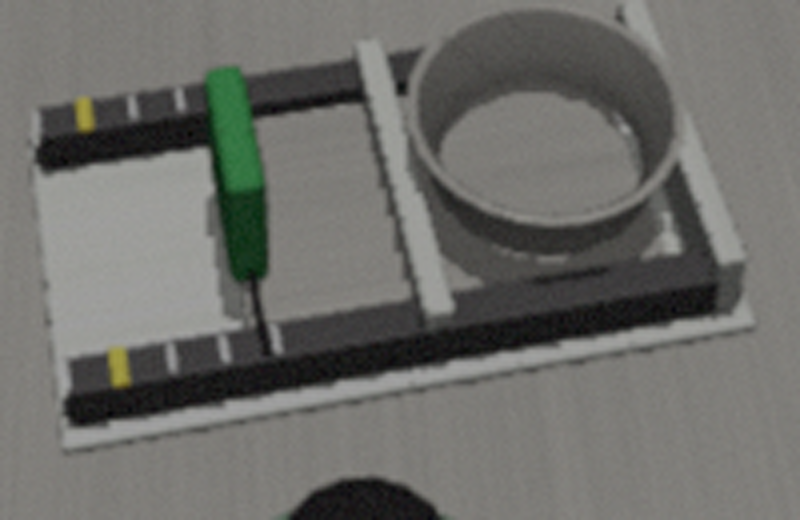

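The handle is about 16.5 x 60 mm with its top at 86 mm, which matches the sizes given. The yaw estimates lie between 7 and 9°, and the marks are about 57 mm from the handle, so the gate starts about 3 mm open. I'll turn the tool by -74.7° about its z axis first.

```bash
python3 -m crank '[[[0,0,-1],[0,0,0],0.55],[[0,0,-1],[0,0,0],0.55],[[0,0,-1],[0,0,0],0.55],[[0,0,-1],[0,0,0],0.55],[[0,0,-1],[0,0,0],0.55],[[0,0,-1],[0,0,0],0.55],[[0,0,-1],[0,0,0],0.55],[[0,0,-1],[0,0,0],0.55]]'
python3 -m crank '[[[0,0,-1],[0,0,0],0.55],[[0,0,-1],[0,0,0],0.55],[[0,0,-1],[0,0,0],0.55],[[0,0,-1],[0,0,0],0.55],[[0,0,-1],[0,0,0],0.55],[[0,0,-1],[0,0,0],0.55],[[0,0,-1],[0,0,0],0.55],[[0,0,-1],[0,0,0],0.55]]'
python3 -m crank '[[[0,0,-1],[0,0,0],0.55],[[0,0,-1],[0,0,0],0.55],[[0,0,-0.7],[0,0,0],0.55],[[0,0,0],[0,0,0],0.55]]'
cat > t.py <<'E'
from h import *
from scipy.spatial.transform import Rotation as R
import sys
s=r.get_state();T=R.from_euler('xyz',s['tool_rot'])
t=np.array(eval(sys.argv[1]))
print(s['clock'],s['tool_pos'].round(4),s['tool_rot'].round(4),'shift units',(T.inv().apply(t-s['tool_pos'])/.02).round(2),s['width'],s['wrist_force'].round(1))
E
python3 t.py '[.5395,-.2507,.15]'
```

```text
clock: 1.1
tool_pos: [0.2221, -0.53, 0.205]
tool_rot: [-3.141, 0.001, -0.613]
wrist_force: [0.2, 1.0, -0.5]
width: 0.052
clock: 2.1
tool_pos: [0.2221, -0.53, 0.2049]
tool_rot: [-3.141, 0.0, -0.055]
wrist_force: [0.2, 0.2, -0.6]
width: 0.0514
clock: 2.6
tool_pos: [0.2221, -0.5301, 0.205]
tool_rot: [-3.141, 0.0, 0.131]
wrist_force: [-0.1, 0.0, -0.1]
width: 0.0517
2.6 [ 0.2221 -0.5301  0.205 ] [-3.1407e+00  1.0000e-04  1.3090e-01] shift units [ 17.56 -11.78   2.76] 0.051720297440624216 [-0.1  0.  -0.1]
```

```bash
python3 -m crank '[[[0,0,0],[0.9,-1,0],0.55],[[0,0,0],[1,-1,0],0.55],[[0,0,0],[1,-1,0],0.55],[[0,0,0],[1,-1,0],0.55],[[0,0,0],[1,-1,0],0.55],[[0,0,0],[1,-1,0],0.55],[[0,0,0],[1,-1,0],0.55],[[0,0,0],[1,-1,0],0.55]]'
python3 -m crank '[[[0,0,0],[1,-1,0],0.55],[[0,0,0],[1,-1,0],0.55],[[0,0,0],[1,-1,0],0.55],[[0,0,0],[1,-0.8,0],0.55],[[0,0,0],[1,0,0],0.55],[[0,0,0],[1,0,0.5],0.55],[[0,0,0],[1,0,0.8],0.55],[[0,0,0],[1,0,0.8],0.55]]'
python3 -m crank '[[[0,0,0],[1,0,0.6],0.55],[[0,0,0],[0.65,0,0],0.55],[[0,0,0],[0,0,0],0.55],[[0,0,0],[0,0,0],0.55]]'
python3 t.py '[.5395,-.2507,.052]'
python3 - <<'E'
from h import *
for n in('side','wrist'): grab(n,n+'1')
E
```

```text
clock: 3.6
tool_pos: [0.3586, -0.3484, 0.2055]
tool_rot: [-3.141, -0.0, 0.132]
wrist_force: [-0.4, 0.3, -0.2]
width: 0.0515
clock: 4.6
tool_pos: [0.5075, -0.2547, 0.1616]
tool_rot: [-3.141, 0.001, 0.131]
wrist_force: [-0.2, 0.2, 0.2]
width: 0.0517
clock: 5.1
tool_pos: [0.5391, -0.2506, 0.152]
tool_rot: [3.141, -0.0, 0.131]
wrist_force: [0.0, -0.8, 0.0]
width: 0.0516
5.1 [ 0.5391 -0.2506  0.152 ] [ 3.1409e+00 -2.0000e-04  1.3140e-01] shift units [0.02 0.   5.  ] 0.05155660972752557 [ 0.  -0.8  0. ]
```

View pics/side1.png

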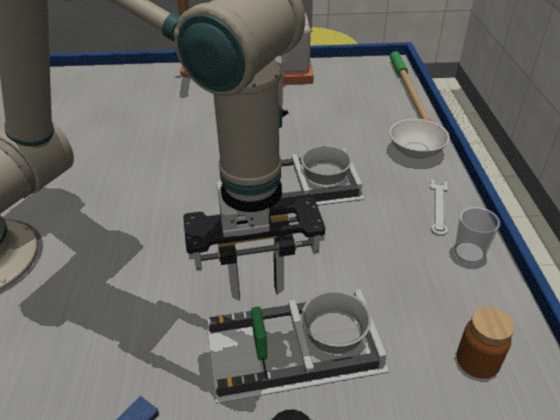

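View pics/wrist1.png

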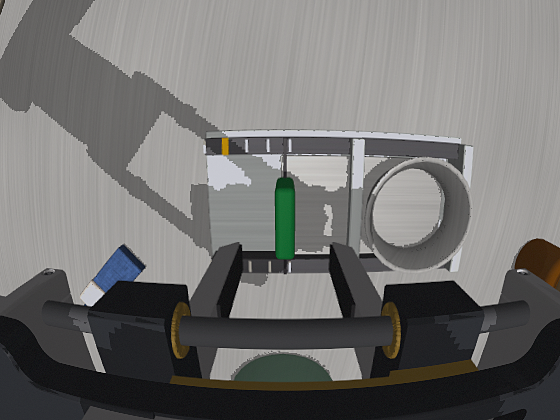

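The side and wrist views show the fingers straddling the green handle (wrist: handle at (285,220), fingers at 230 and 343), aligned and centred. The bottle is clear on the -y side. Now I'll go down 100 mm and close.

```bash
python3 -m crank '[[[0,0,0],[0,0,1],0.55],[[0,0,0],[0,0,1],0.55],[[0,0,0],[0,0,1],0.55],[[0,0,0],[0,0,1],0.55],[[0,0,0],[0,0,1],0.55],[[0,0,0],[0,0,0],0.55],[[0,0,0],[0,0,0],0.55]]'
python3 -m crank '[[[0,0,0],[0,0,0],0],[[0,0,0],[0,0,0],0],[[0,0,0],[0,0,0],0],[[0,0,0],[0,0,0],0],[[0,0,0],[0,0,0],0],[[0,0,0],[0,0,0],0]]'
python3 t.py '[.483,-.2595,.052]'
```

```text
clock: 6.08
tool_pos: [0.5396, -0.2509, 0.0525]
tool_rot: [3.14, -0.001, 0.131]
wrist_force: [0.6, 0.1, -0.5]
width: 0.0515
clock: 6.82
tool_pos: [0.5383, -0.2505, 0.0516]
tool_rot: [-3.142, 0.002, 0.132]
wrist_force: [-4.3, -1.1, 3.8]
width: 0.0155
6.825 [ 0.5383 -0.2505  0.0516] [-3.1415e+00  1.7000e-03  1.3180e-01] shift units [-2.8   0.08 -0.02] 0.015541684188519192 [-4.3 -1.1  3.8]
```

```bash
python3 -m crank '[[[0,0,0],[-0.3,0,0],0],[[0,0,0],[-0.5,0,0],0],[[0,0,0],[-0.5,0,0],0],[[0,0,0],[-0.5,0,0],0],[[0,0,0],[-0.5,0,0],0],[[0,0,0],[-0.5,0,0],0],[[0,0,0],[0,0,0],0],[[0,0,0],[0,0,0],0]]'
python3 t.py '[.483,-.2595,.052]'
python3 - <<'E'
from h import *
for n in('side','wrist'):
    p,d,ci=grab(n,n+'2')
    c=p[290:420,190:390] if n=='side' else p[100:300,150:450]
    cv2.imwrite(f'pics/{n}2c.png',cv2.resize(c[:,:,::-1],None,fx=2.6 if n=='wrist' else 4,fy=2.6 if n=='wrist' else 4,interpolation=cv2.INTER_CUBIC))
E
```

```text
clock: 7.82
tool_pos: [0.4871, -0.2574, 0.0516]
tool_rot: [3.141, -0.006, 0.13]
wrist_force: [5.9, 2.4, -1.2]
width: 0.0159
7.825 [ 0.4871 -0.2574  0.0516] [ 3.141  -0.0064  0.1304] shift units [-0.22  0.08 -0.02] 0.015918169771819504 [ 5.9  2.4 -1.2]
```

View pics/side2c.png

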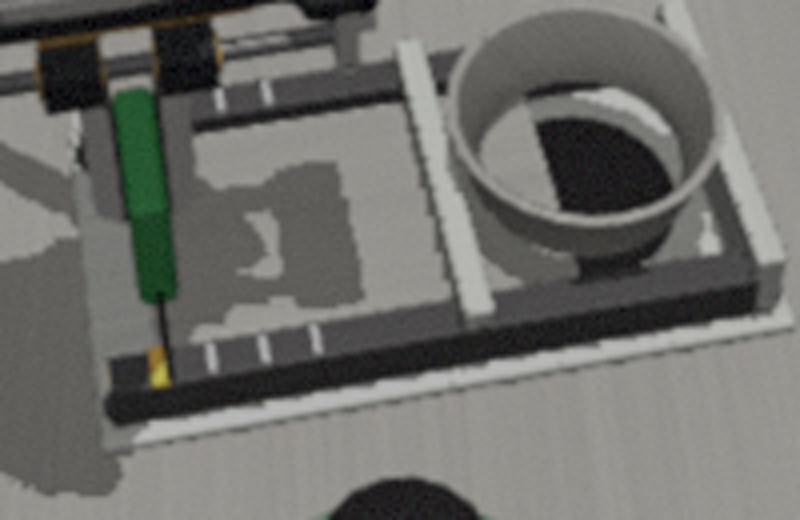

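View pics/wrist2c.png

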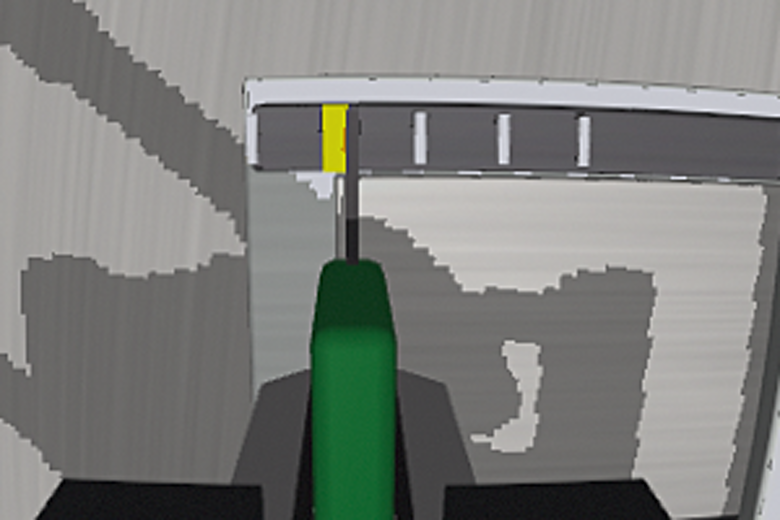

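Wrist view (enlarged crop): pointer at col 352, yellow line at 335, ticks every 84 px. At 20 mm per tick that is about 4 mm short, so I'll pull a bit more and then release.

```bash
python3 -m crank '[[[0,0,0],[-0.1,0,0],0],[[0,0,0],[-0.1,0,0],0],[[0,0,0],[0,0,0],0],[[0,0,0],[0,0,0],0]]'
python3 -m crank '[[[0,0,0],[0,0,0],0.45],[[0,0,0],[0,0,0],0.45],[[0,0,0],[0,0,0],0.45],[[0,0,0],[0,0,0],0.45],[[0,0,0],[0,0,0],0.45]]'
python3 - <<'E'
from h import *
for n in('wrist',):
    p,d,ci=grab(n,n+'3')
    c=p[100:300,150:450]
    cv2.imwrite(f'pics/{n}3c.png',cv2.resize(c[:,:,::-1],None,fx=2.6,fy=2.6,interpolation=cv2.INTER_CUBIC))
E
```

```text
clock: 8.43
tool_pos: [0.4842, -0.2578, 0.0516]
tool_rot: [3.141, -0.008, 0.13]
wrist_force: [9.1, 4.3, -2.5]
width: 0.0159
clock: 9.05
tool_pos: [0.4797, -0.2583, 0.0515]
tool_rot: [3.141, -0.0, 0.131]
wrist_force: [-0.4, 0.1, 0.5]
width: 0.0421
```

View pics/wrist3c.png

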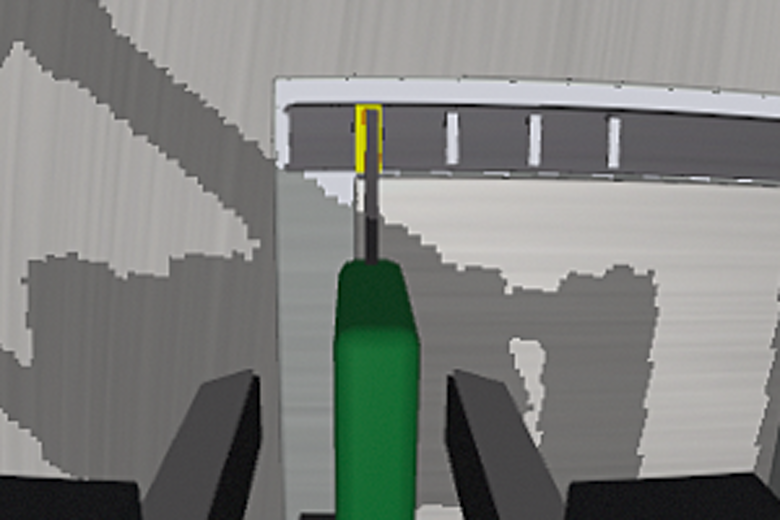

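The pointer (col 371) now lies on the yellow line (369), and the fingers are free on both sides of the handle. I'll go straight up.

```bash
python3 -m crank '[[[0,0,0],[0,0,-0.5],0.45],[[0,0,0],[0,0,-1],0.45],[[0,0,0],[0,0,-1],0.45],[[0,0,0],[0,0,-1],0.45],[[0,0,0],[0,0,-1],0.45],[[0,0,0],[0,0,-1],0.45],[[0,0,0],[0,0,0],0.45],[[0,0,0],[0,0,0],0.45]]'
python3 - <<'E'
from h import *
print(r.get_state()['joint_velocities'].round(3))
p,d,ci=grab('wrist','wrist4'); grab('scene','scene4')
p,d,ci=grab('side','side4')
c=p[290:420,190:390]
cv2.imwrite('pics/side4c.png',cv2.resize(c[:,:,::-1],None,fx=4,fy=4,interpolation=cv2.INTER_CUBIC))
# handle top centre now vs start
h=cv2.cvtColor(p,cv2.COLOR_RGB2HSV);v,u=np.where((d>0)&(cv2.inRange(h,(40,80,30),(85,255,255))>0));w=world(ci,u,v,d[v,u])
t=w[(w[:,2]>.083)&(w[:,2]<.1)&(abs(w[:,0]-.5)<.1)&(abs(w[:,1]+.26)<.08)];print(len(t),cv2.minAreaRect(t[:,:2].astype(np.float32)*1000))
E
```

```text
clock: 10.1
tool_pos: [0.4794, -0.258, 0.1611]
tool_rot: [-3.141, 0.0, 0.132]
wrist_force: [-0.1, -0.8, -0.2]
width: 0.0425
[0.001 0.01  0.012 0.    0.    0.001]
296 ((483.1385192871094, -259.1244812011719), (15.473610877990723, 59.839691162109375), 7.769103527069092)
```

View pics/side4c.png

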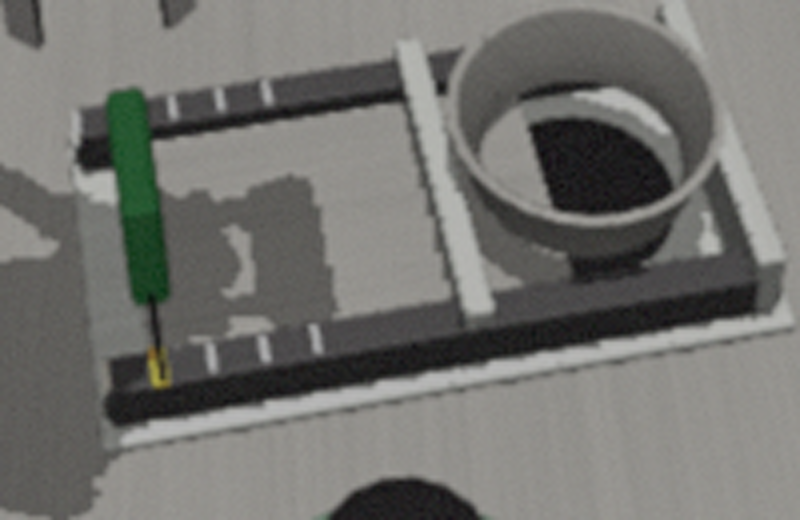

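View pics/scene4.png

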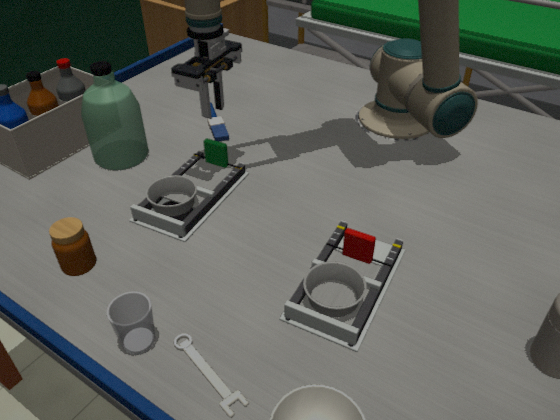

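The side view shows the pointer on the yellow mark (crop (160,368)) and the handle centre at (0.483,-0.259), on the yellow line. In the scene view the red handle is still at (359,246), and the gripper is clear of everything.

```bash
python3 -c "
from cell import order
print(order.finish_job())"
```

```text
the job is handed in; nothing more can be done
None
```

I gripped the green handle, pulled the gate about 57 mm from its slightly open start, let go, lifted straight up about 110 mm, and handed the job in at about 10.3 s.

- **Green gate:** the wrist and side views both show the black pointer on the yellow line. The measured handle centre, (0.483, -0.259), matches the midpoint of the yellow marks, so it stands about 60 mm open, to within 1–2 mm.
- **Red gate:** its handle was at the same place in the scene picture before and after, so it is still shut by eye; I did not measure it again.
- **Robot:** the fingers are clear of everything, and the wrist force read close to zero at the end. The largest reading at the end of any move was about 10 N.
- **Disagreements:** the estimates of the drain's turn ranged from 7° to 9°; I used 7.5° and the gate slid without trouble. The first pull stopped about 4 mm short, so I corrected it before letting go.

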